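# Press the bin lid home and read its tag

### The arm

A 6-joint arm with a two-finger parallel gripper is mounted at the origin on the work surface. World frame = base frame: x ahead of the robot, y to its left, z up, the work surface at z = 0. Lengths are in m, angles in degrees, forces in N, time in s.
With the tool pointing down it reaches from about 0.4 to 0.825 m from the base axis. Payload 7 kg.
Tool frame: the origin (TCP) lies midway between the tips of the shut fingers; the grasp point (between the pads) lies 19 mm behind it; x points along the fingers, z is the direction in which the jaws open and shut, and the axes are right-handed (so a half turn about x gives the same grasp; the last joint's range is limited). The gripper opens to 88 mm and grips with 3 to 60 N. Pads are 19 mm wide; open, the fingers measure 130 mm over their backs; the gripper's body (78 mm by 193 mm) begins 47 mm behind the grasp point.
Start: joints at [83.199, 20.546, 0.682, 0, -70.136, -16.507], TCP at [0.267, 0.62, 0.227] pointing down, gripper open.
Joint ranges: [-176.03, 176.03], [-82.01, 121.73], [-58.28, 71.71], [-173.87, 95.51], [-174.79, -0.11], [-173.66, 173.66]. Speed limits (degrees/s): [136.94, 136.94, 172.46, 180, 180, 180].

### API

Orientations are given as [roll, pitch, yaw] about the fixed x, y, z axes, in that order (R = Rz(yaw) Ry(pitch) Rx(roll)).
In Python, from plant import get_state, capture, close_job gives the robot as it stands.
- The arm moves only by the tool play_rows, never from a script. Its argument "series" is one flat list of numbers, 4 for each row, row after row: the shift along the tool's x, y, z in m, then the turn about the tool's x in rad. In form: [tx, ty, tz, spin, tx, ty, tz, spin, ...]. A call has exactly 5 rows; each row shifts and turns the commanded pose from where the row before left it, along the tool's axes as they then stand; what a row does not reach is not made up. A row lasts 1/12 s, in which the tool goes at most 41.7 mm and 7.16 degrees, less where a joint would pass 70% of its speed; a pose out of reach is approached as far as the arm can. A call is refused whole if a number of a shift passes 0.0417 or a number of a turn 0.125, either way. A call with a gripper value outside its range is refused whole. "jaw" is the opening in per cent of the stroke, from 0 (shut) to 100 (fully open), set as the call begins (left out, the last holds). The fingers move at their own pace and stop on an object; "squeeze" is the grip in N (left out, the last holds). Time passes only in rows, so rows that do not move let the fingers close, or fill a call up. It gives the time, the measured TCP pose, the force and the opening at its end, in the units of the state.
- get_state(): the state, without advancing time (a new reading comes with each control period).
- capture(name): name is "side" or "top"; returns a dict with "img" (384x512x3 uint8, blue, green, red), "K" (3x3 intrinsics, pixels), "world_from_camera" (4x4, takes a point from camera to world coordinates). Camera axes: x right, y down, z forward; pixel columns grow to the right and rows downward; lengths in m; the calibration is good to about 2 mm. A picture is of the moment at which its call begins. There is no depth.
- close_job(): hands the job in, once; it reports no verdict.
The state is a dict: "time_s": time; "joints": joint angles; "qd": joint speeds; "joint_torque": joint torques, N m; "tcp_pos": TCP position; "eef_rot": TCP orientation; "contact_force": force on the tool from outside, world axes, zero at the start; "moment": the same for the moment, N m; "gripper_width": finger opening in m.
Only numpy, scipy, OpenCV 4.12 (cv2) and the standard library are available. Lean on these libraries where they do the work, as an engineer would, in place of code of your own. Each camera call takes 0.05 s, during which the arm holds its last target.

### The job

The lid of the clear storage bin is standing proud: press it down until it sits flush and level on the rim all round. Then take the touch reader out of its holster and hold it upright over the round steel tag on the lid (not the square plate), with the sprung nose on the tag and pushed in gently, about half of its travel. Finish while still holding the reader there, and leave the other things on the bench where they are.

Things in the scene. Friction and masses are not known exactly. Their poses are not given: they have to be found in the camera images.
- bin: clear plastic storage bin, fixed to the bench, 190 (its x) x 140 (its y) x 85 mm high, walls 4 mm, at any yaw; origin at the centre of its underside, on the bench. Its rim is at 85 mm
- lid: opaque white lid: plate 190 x 140 x 5 mm with a 14 mm skirt inside the bin's mouth (2 mm play). Loose; origin at the centre of the plate's underside, x along its long side. It starts 6 to 9 mm above the rim on a friction catch under each short end; each sinks under about 5 N and stays down. Seated, its top is 90 mm above the bench. On top: the tag, and a 28 mm square steel plate, 3 mm high, at lid x -25, y -32
- lid_end_a (a point): point on the lid's top face over one catch, 75 mm from the middle along +x of the lid; a place to push down
- lid_end_b (a point): point on the lid's top face over the other catch, 75 mm from the middle along -x of the lid; a place to push down
- tag (a point): centre of the top face of the round steel tag on the lid, 20 mm across (26 mm with its thin flange), 3 mm above the lid's top; lid x +25, y +32 mm
- holster: fixed holster: dark base 100 x 75 x 12 mm with a black square tube (36 mm outside, 26 mm inside, 48 mm long) leaning 0.35 rad towards its -x side; rim about 85 mm above the bench; origin at the bench under the base
- reader_grip (a point): centre of the touch reader's grey handle, a box 26 (its x) x 24 (its y) x 62 mm (its z): grip here. z points away from the nose; it starts leaning 0.35 rad with the holster and draws out along z by 65 mm or more. 32 to 38 mm below is a shoulder 35 mm across that rests on the tube, then a steel barrel 22 mm across, 48 mm long, then the nose. Handle top 30 mm above. About 0.15 kg
- nose_tip (a point): centre of the flat end of the reader's brass nose, 10 mm across; 100 mm below the grip point along -z of the reader when the nose is fully out
- nose (a joint): how far the sprung nose is pushed into the barrel, m: 0 fully out, 0.008 fully in; it starts to move at 1 N and takes 0.6 N more per mm (3.4 N at half travel)
- tape_roll: bystander: cardboard tape core lying flat, ring 68 mm across, 24 mm high; origin under its centre
- small_carton: bystander: brown carton 50 x 35 x 45 mm; origin under its centre
- eraser_pack: bystander: flat white pack 70 x 22 x 14 mm; origin under its centre
- jar: bystander: lidded jar 56 mm across, 60 mm tall; origin under its centre
- spray_bottle: bystander: capped bottle 50 mm across, 110 mm tall; origin under its centre
- label_stack: bystander: stack of blank labels 90 x 60 x 20 mm; origin under its centre
- cup_stack: bystander: white round tub 52 mm across, 50 mm tall; origin under its centre
There are look-alikes about, which are no part of the job. What is shaped like the lid but orange is not meant. What is shaped like the holster but blue is not meant.

How it is judged:
By the outcome, as a careful person would: the job done as asked, in the order asked, and still so for the second after the job is handed in, while the arm keeps its last pose, push and grip.
It also fails if it takes over 61 s, if anything falls off the work surface, if the arm or the gripper's body presses on something with over 40 N, if the wrist force passes 120 N, or if a joint passes its speed limit or range.

## Working session

There is one attempt and no reset: what is moved stays moved. The work goes in short steps, Python scripts to look and compute and a tool call to move; the robot and the scene stay as the last step left them, time stands still between calls to the robot, and variables do not carry over. Pictures are saved under pics/ and viewed, and the job is handed in when it is done.

Besides the shell and the picture viewer there is one more tool, called after ">>>" as name(argument=value, ...), one argument or row to a line, values as JSON. play_rows: Moves the arm, as the interface text tells. Its arguments: {"type":"object","properties":{"series":{"type":"array","items":{"type":"number"}},"jaw":{"type":"number"},"squeeze":{"type":"number"}},"required":["series"]}

```bash
mkdir -p pics; ls; python3 - <<'E'
from plant import *
import cv2
print(get_state())
for n in("side","top"):
    c=capture(n);cv2.imwrite(f"pics/{n}0.png",c["img"]);print(n,c["K"],c["world_from_camera"])
    import numpy as np;np.savez(f"{n}cal.npz",K=c["K"],T=c["world_from_camera"])
E
```

```text
pics
{'time_s': 0.0, 'joints': array([ 8.31992158e+01,  2.05923535e+01,  6.32563339e-01, -1.93053737e-02,
       -7.01358581e+01, -1.65070675e+01]), 'qd': array([ 0.00620021,  0.02497003, -0.11269165, -0.00800392, -0.08075754,
        0.00915729]), 'joint_torque': array([ 4.29944259e-05, -5.82723427e+01,  2.93049020e+01,  6.99758381e+00,
        7.00752513e-03, -1.61427911e-04]), 'tcp_pos': array([0.26691123, 0.6194438 , 0.22560569]), 'eef_rot': array([   5.76506369,   89.9026447 , -107.54936299]), 'contact_force': array([-0.09030635, -0.39021918,  0.00734518]), 'moment': array([-0.02344869,  0.06523809, -0.00128791]), 'gripper_width': 0.08743253753344171}
side [[443.507603     0.         247.60113559]
 [  0.         443.507603   189.93414919]
 [  0.           0.           1.        ]] [[ 0.70237215 -0.51962623  0.48647913 -0.01415782]
 [-0.7117931  -0.508026    0.48503625 -0.54361452]
 [-0.00489351 -0.68694844 -0.72668968  0.94443583]
 [ 0.          0.          0.          1.        ]]
top [[452.31577991   0.         261.33857884]
 [  0.         452.31577991 197.20752274]
 [  0.           0.           1.        ]] [[ 0.00639216 -0.9769196   0.21351169  0.24204986]
 [-0.99997791 -0.00585628  0.00314226 -0.01365242]
 [-0.00181936 -0.21352706 -0.97693545  1.3860195 ]
 [ 0.          0.          0.          1.        ]]
```

View pics/side0.png

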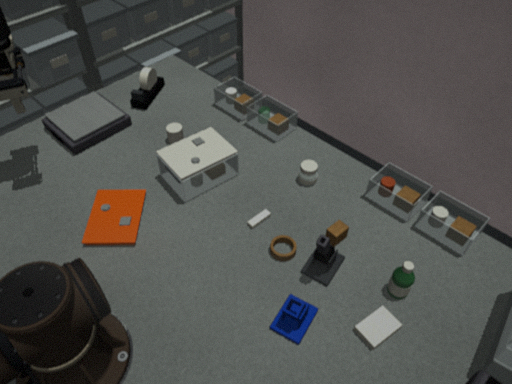

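View pics/top0.png

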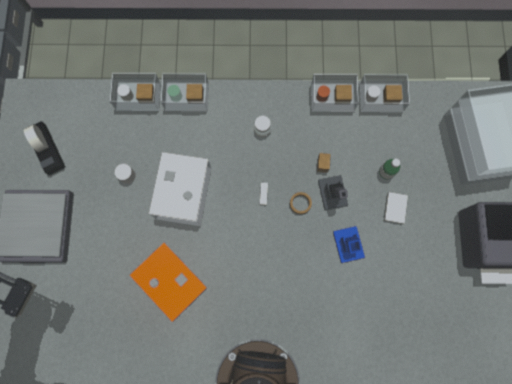

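The side view shows the bin with its white lid around (197,153) and the dark holster around (323,260). The top view has the lid at (180,188) and the holster at (335,192). I'll zoom in on both.

```bash
python3 - <<'E'
import cv2,numpy as np
s=cv2.imread("pics/side0.png");t=cv2.imread("pics/top0.png")
z=lambda a,x,y,w,h,k:cv2.resize(a[y:y+h,x:x+w],None,fx=k,fy=k,interpolation=cv2.INTER_CUBIC)
A=z(s,145,110,100,100,4);B=z(s,285,205,80,80,5)
C=z(t,140,140,80,100,4);D=z(t,310,140,80,80,5)
cv2.imwrite("pics/z1.png",np.hstack([A,B]));
cv2.imwrite("pics/z2.png",np.hstack([C,D]))
E
```

```text
(no output)
```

View pics/z1.png

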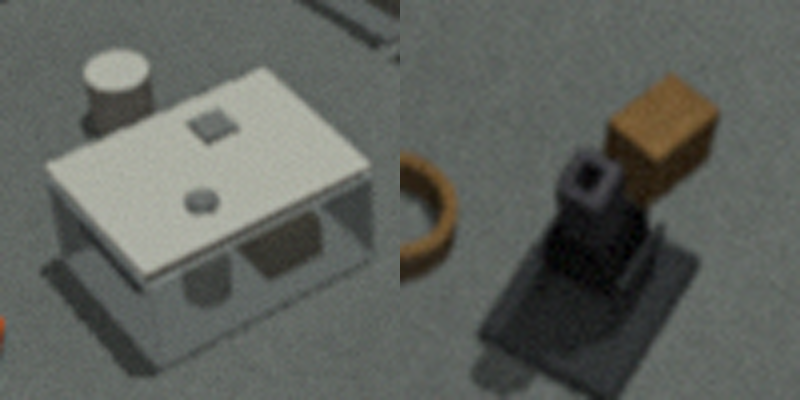

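View pics/z2.png

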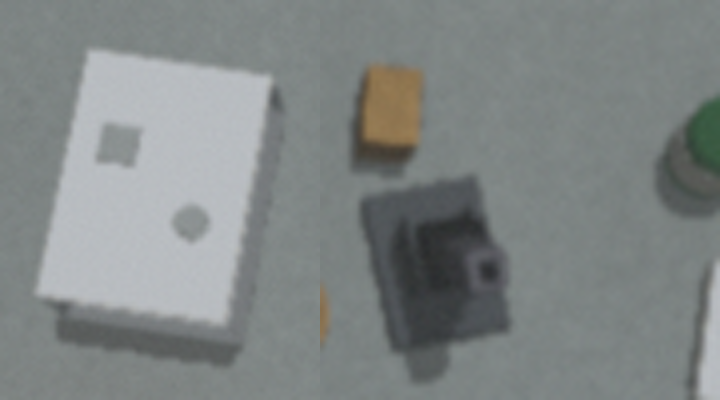

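```bash
cat >h.py <<'E'
import numpy as np,cv2
C={n:np.load(f"{n}cal.npz") for n in("side","top")}
def ray(n,u,v):
    K,T=C[n]["K"],C[n]["T"];d=T[:3,:3]@np.linalg.solve(K,[u,v,1.]);return T[:3,3],d
def atz(n,u,v,z):
    o,d=ray(n,u,v);return o+d*(z-o[2])/d[2]
def tri(s,t):
    P=[C[n]["K"]@np.linalg.inv(C[n]["T"])[:3] for n in("side","top")]
    X=cv2.triangulatePoints(P[0],P[1],np.array(s,float).reshape(2,1),np.array(t,float).reshape(2,1)).ravel();return X[:3]/X[3]
def proj(n,X):
    T=np.linalg.inv(C[n]["T"]);p=C[n]["K"]@(T[:3,:3]@np.asarray(X)+T[:3,3]);return p[:2]/p[2]
E
python3 - <<'E'
from h import *
print("top of reader?",tri((323,241),(343.6,194)))
# lid corners
S=[(145+x/4,110+y/4) for x,y in((48,168),(263,68),(370,163),(146,275))]
T=[(140+x/4,140+y/4) for x,y in((90,50),(273,75),(226,326),(37,296))]
# side order: left, top, right, bottom ; top order: TL,TR,BR,BL
for s,t in zip(S,[T[3],T[0],T[1],T[2]]): print(tri(s,t), atz("top",*t,.097))
print("tag",tri((145+201/4,110+198/4),(140+191/4,140+222/4)),"plate",tri((145+213/4,110+124/4),(140+119/4,140+145/4)))
for s,t in(((285+(570-400)/5+0,205+150/5),(0,0)),): pass
print([np.round(atz("top",310+(x-320)/5,140+y/5,.012),3) for x,y in((362,197),(477,175),(508,328),(398,350))])
E
```

```text
top of reader? [ 0.52426603 -0.2411773   0.14745031]
[0.47472257 0.31311735 0.09781917] [0.47206316 0.31466099 0.097     ]
[0.65883853 0.28493568 0.09955779] [0.65849797 0.28617273 0.097     ]
[0.63909891 0.1482006  0.10124456] [0.63985322 0.14907165 0.097     ]
[0.45239606 0.17493831 0.10267156] [0.45093492 0.17702791 0.097     ]
tag [0.52707793 0.20325169 0.10547292] plate [0.58521883 0.25831863 0.10451633]
[array([ 0.601, -0.188,  0.012]), array([ 0.615, -0.26 ,  0.012]), array([ 0.517, -0.276,  0.012]), array([ 0.503, -0.208,  0.012])]
```

```bash
python3 - <<'E'
from h import *
from scipy.optimize import least_squares
S=[(145+x/4-.4,110+y/4-.4) for x,y in((48,168),(263,68),(370,163),(146,275))]
T=[(140+x/4-.4,140+y/4-.4) for x,y in((37,296),(90,50),(273,75),(226,326))]
# lid frame: x=-e,y=-n
L=[(.095,-.07),(-.095,-.07),(-.095,.07),(.095,.07),(.025,.032),(-.025,-.032)]
S+=[(145+201/4-.4,110+198/4-.4),(145+213/4-.4,110+124/4-.4)]
T+=[(140+191/4-.4,140+222/4-.4),(140+119/4-.4,140+145/4-.4)]
Z=[0,0,0,0,.003,.003]
def X(p):
    c,s=np.cos(p[3]),np.sin(p[3])
    return [np.array([p[0]+c*a-s*b,p[1]+s*a+c*b,p[2]+z]) for (a,b),z in zip(L,Z)]
for nm,free in(("side",1),("top",1),("side",0),("top",0),("both",1)):
    def f(p):
        r=[]
        for n,O in(("side",S),("top",T)):
            if nm in(n,"both"): r+=[proj(n,x)-o for x,o in zip(X(p),O)]
        r=np.concatenate(r)
        return r if free else np.append(r,(p[2]-.0975)*1e6)
    q=least_squares(f,[.556,.231,.097,np.pi-.152]);print(nm,free,q.x.round(4),"rms",np.sqrt(np.mean(q.fun**2)),"tag",X(q.x)[4].round(4))
E
```

```text
side 1 [0.5725 0.251  0.08   2.9961] rms 0.23571363860761785 tag [0.5432 0.2229 0.083 ]
top 1 [0.5579 0.2342 0.0919 2.9944] rms 0.19954123511096147 tag [0.5285 0.2062 0.0949]
side 0 [0.5609 0.2351 0.0975 2.9983] rms 0.4682651277784521 tag [0.5316 0.207  0.1005]
top 0 [0.5566 0.2332 0.0975 2.9944] rms 0.21483912953728868 tag [0.5271 0.2052 0.1005]
both 1 [0.5572 0.2322 0.1006 2.9963] rms 0.5588684895148807 tag [0.5279 0.2042 0.1036]
```

```bash
cat >>h.py <<'E'
from scipy.spatial.transform import Rotation as Ro
def st(): 
    from plant import get_state
    return get_state()
def to(x,y,z,s=None):
    s=s or st();R=Ro.from_euler("xyz",s["eef_rot"],degrees=True).as_matrix()
    d=R.T@(np.array([x,y,z])-s["tcp_pos"])
    print("t",round(s["time_s"],2),"tcp",s["tcp_pos"].round(4),"F",s["contact_force"].round(2),"w",round(s["gripper_width"],4))
    print("tool shift",d.round(4),"n rows",np.linalg.norm(d)/.0417)
    print("R",R.round(3).tolist())
E
python3 -c "
from h import *
to(.484,.245,.13)
to(.484,.245,.13)"
```

```text
t 0.1 tcp [0.2669 0.6195 0.2257] F [ 0.19 -0.04  0.03] w 0.0875
tool shift [0.0961 0.3476 0.2579] n rows 10.63143239289729
R [[-0.0, 0.918, -0.396], [-0.001, -0.396, -0.918], [-1.0, 0.0, 0.001]]
t 0.1 tcp [0.2669 0.6195 0.2257] F [ 0.19 -0.04  0.03] w 0.0875
tool shift [0.0961 0.3476 0.2579] n rows 10.63143239289729
R [[-0.0, 0.918, -0.396], [-0.001, -0.396, -0.918], [-1.0, 0.0, 0.001]]
```

>>> play_rows(
  series=[0.004,0.029,0.0215,0,0.004,0.029,0.0215,0,0.004,0.029,0.0215,0,0.004,0.029,0.0215,0,0.004,0.029,0.0215,0],
  jaw=0,
  squeeze=20,
)

```text
time_s: 0.52
tcp_pos: [0.358, 0.4621, 0.206]
eef_rot: [-6.8, 90.0, -120.1]
contact_force: [0.7, 0.0, -0.5]
gripper_width: 0.06
```

>>> play_rows(
  series=[0.008,0.029,0.0215,0,0.008,0.029,0.0215,0,0.008,0.029,0.0215,0,0.008,0.029,0.0215,0,0.008,0.029,0.0215,0],
)

```text
time_s: 0.93
tcp_pos: [0.4487, 0.3059, 0.1661]
eef_rot: [-42.6, 90.0, -155.9]
contact_force: [1.0, -0.8, -0.4]
gripper_width: 0.0268
```

>>> play_rows(
  series=[0.008,0.029,0.0215,0,0.008,0.029,0.0215,0,0,0,0,0,0,0,0,0,0,0,0,0],
)

```text
time_s: 1.35
tcp_pos: [0.4847, 0.245, 0.1504]
eef_rot: [-22.5, 90.0, -135.9]
contact_force: [-0.4, 0.5, 0.5]
gripper_width: 0.0008
```

```bash
python3 -c "
from h import *
to(.484,.245,.1)
from plant import capture
for n in('side','top'):
    i=capture(n)['img'];cv2.imwrite(f'pics/{n}1.png',cv2.resize(i[90:290,120:320],None,fx=3,fy=3) )
a=cv2.imread('pics/side1.png');cv2.imwrite('pics/s1.png',a)
"
```

```text
t 1.35 tcp [0.4847 0.245  0.1504] F [-0.45  0.5   0.53] w 0.0008
tool shift [ 0.0504 -0.0006  0.0003] n rows 1.2092025122912637
R [[-0.0, 0.918, -0.397], [-0.0, -0.397, -0.918], [-1.0, -0.0, 0.0]]
```

View pics/side1.png

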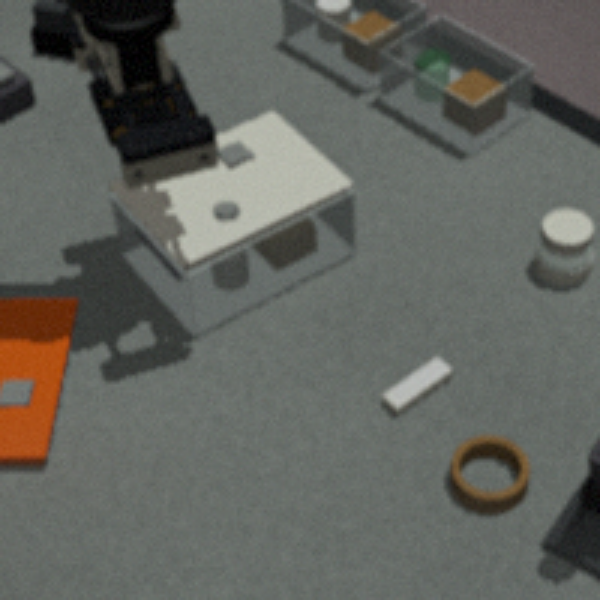

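View pics/top1.png

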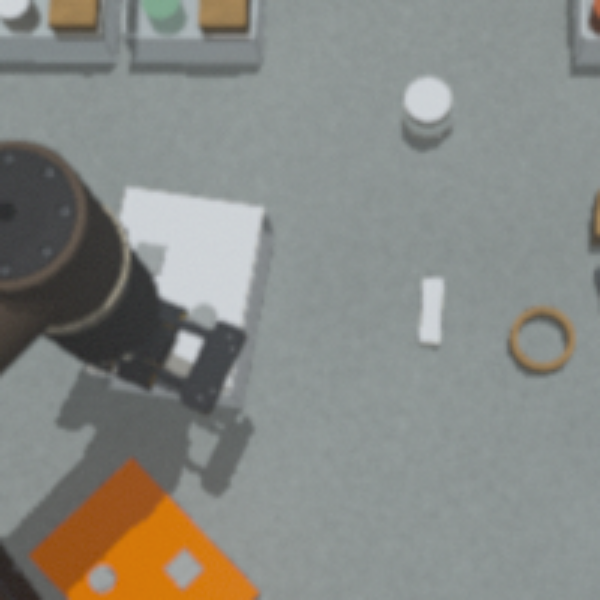

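```bash
python3 -c "
from h import *
for n in('side','top'):
    print(n,[((proj(n,(.4847,.245,z))-[120,90])*3).round(0) for z in(.15,.17,.216)])
"
```

```text
side [array([154., 174.]), array([151., 157.]), array([144., 116.])]
top [array([150., 349.]), array([145., 345.]), array([135., 334.])]
```

>>> play_rows(
  series=[0.03,0,0,0,0.018,0,0,0,0,0,0,0,0,0,0,0,0,0,0,0],
)

```text
time_s: 1.87
tcp_pos: [0.4849, 0.2463, 0.1037]
eef_rot: [138.4, 89.9, 25.2]
contact_force: [1.8, -0.1, 0.6]
gripper_width: 0.0005
```

>>> play_rows(
  series=[0.002,0,0,0,0.002,0,0,0,0.002,0,0,0,0.001,0,0,0,0,0,0,0],
)

```text
time_s: 2.28
tcp_pos: [0.4848, 0.2458, 0.096]
eef_rot: [168.7, 89.9, 55.4]
contact_force: [-1.6, 1.9, 3.1]
gripper_width: 0.0007
```

>>> play_rows(
  series=[0.001,0,0,0,0.001,0,0,0,0.001,0,0,0,0.001,0,0,0,0,0,0,0],
)

```text
time_s: 2.7
tcp_pos: [0.4846, 0.2456, 0.0918]
eef_rot: [179.3, 90.0, 65.9]
contact_force: [-3.0, 2.6, 4.2]
gripper_width: 0.0005
```

>>> play_rows(
  series=[0.001,0,0,0,0.001,0,0,0,0.001,0,0,0,0,0,0,0,0,0,0,0],
)

```text
time_s: 3.12
tcp_pos: [0.4848, 0.2456, 0.0908]
eef_rot: [143.8, 89.9, 30.5]
contact_force: [-11.0, -0.7, 23.5]
gripper_width: 0.0002
```

>>> play_rows(
  series=[0.0005,0,0,0,0.0005,0,0,0,0,0,0,0,0,0,0,0,0,0,0,0],
)

```text
time_s: 3.53
tcp_pos: [0.485, 0.2456, 0.0905]
eef_rot: [140.3, 89.9, 27.1]
contact_force: [-12.2, -0.5, 29.6]
gripper_width: 0.0005
```

>>> play_rows(
  series=[-0.02,0,0,0,-0.01,0.029,-0.0075,0,0,0.0385,-0.01,0,0,0.0385,-0.01,0,0,0.0385,-0.01,0],
)

```text
time_s: 3.95
tcp_pos: [0.6338, 0.2219, 0.1178]
eef_rot: [100.8, 90.0, -12.4]
contact_force: [0.8, 1.2, 0.0]
gripper_width: 0.0003
```

>>> play_rows(
  series=[0.015,0,0,0,0,0,0,0,0,0,0,0,0,0,0,0,0,0,0,0],
)

```text
time_s: 4.37
tcp_pos: [0.6317, 0.2228, 0.1034]
eef_rot: [123.6, 90.0, 10.4]
contact_force: [0.1, 0.5, -0.7]
gripper_width: 0.0001
```

>>> play_rows(
  series=[0.002,0,0,0,0.002,0,0,0,0.002,0,0,0,0.001,0,0,0,0,0,0,0],
)

```text
time_s: 4.78
tcp_pos: [0.6318, 0.2226, 0.0953]
eef_rot: [-40.4, 90.0, -153.7]
contact_force: [-0.4, -0.5, 0.1]
gripper_width: 0.0004
```

>>> play_rows(
  series=[0.002,0,0,0,0.001,0,0,0,0.001,0,0,0,0.001,0,0,0,0,0,0,0],
)

```text
time_s: 5.2
tcp_pos: [0.6326, 0.2226, 0.0909]
eef_rot: [131.6, 89.9, 18.3]
contact_force: [0.9, 0.6, 2.7]
gripper_width: 0.0001
```

>>> play_rows(
  series=[0.001,0,0,0,0.001,0,0,0,0.0005,0,0,0,0,0,0,0,0,0,0,0],
)

```text
time_s: 5.62
tcp_pos: [0.6327, 0.2226, 0.0903]
eef_rot: [125.6, 89.9, 12.3]
contact_force: [-3.7, -1.5, 15.1]
gripper_width: 0.0003
```

>>> play_rows(
  series=[0.001,0,0,0,0.0005,0,0,0,0,0,0,0,0,0,0,0,0,0,0,0],
)

```text
time_s: 6.03
tcp_pos: [0.6327, 0.2226, 0.0902]
eef_rot: [123.9, 89.8, 10.6]
contact_force: [-8.3, -2.1, 24.4]
gripper_width: 0.0005
```

>>> play_rows(
  series=[-0.02,0,0,0,0,-0.029,0.0075,0,0,-0.0385,0.01,0,0,-0.0385,0.01,0,0,-0.0385,0.01,0],
)

```text
time_s: 6.45
tcp_pos: [0.4826, 0.2446, 0.1056]
eef_rot: [-37.9, 89.9, -151.3]
contact_force: [0.1, 0.5, 1.0]
gripper_width: 0.0005
```

>>> play_rows(
  series=[0.016,0,0,0,0.001,0,0,0,0.001,0,0,0,0.001,0,0,0,0,0,0,0],
)

```text
time_s: 6.87
tcp_pos: [0.4825, 0.2455, 0.0901]
eef_rot: [-69.9, 89.9, 176.8]
contact_force: [-24.3, 2.0, 38.7]
gripper_width: 0.0004
```

>>> play_rows(
  series=[-0.015,0,0,0,-0.04,0,0,-0.12,-0.04,0,0,-0.12,-0.02,0,0,-0.12,0,0,0,-0.12],
  jaw=60,
)

```text
time_s: 7.28
tcp_pos: [0.4869, 0.2468, 0.2078]
eef_rot: [124.0, 89.5, 38.6]
contact_force: [0.1, 0.6, 0.4]
gripper_width: 0.0283
```

>>> play_rows(
  series=[0,0,0,-0.119,0,0,0,0,0,0,0,0,0,0,0,0,0,0,0,0],
)

```text
time_s: 7.7
tcp_pos: [0.4845, 0.245, 0.202]
eef_rot: [-58.0, 89.9, -137.1]
contact_force: [0.0, -0.1, -0.9]
gripper_width: 0.0521
```

```bash
python3 -c "
from h import *
to(.534,-.239,.2)
from plant import capture
for n in('side','top'):
    i=capture(n)['img'];cv2.imwrite(f'pics/{n}2.png',i)
"
```

```text
t 7.7 tcp [0.4845 0.245  0.202 ] F [ 0.02 -0.14 -0.86] w 0.0521
tool shift [ 0.0023 -0.0424  0.4847] n rows 11.668490492662016
R [[-0.001, 0.982, 0.188], [-0.001, 0.188, -0.982], [-1.0, -0.001, 0.001]]
```

```bash
cat > ov.py <<'E'
from h import *
def handle(g,zr,xr):
    zr=np.array(zr);xr=np.array(xr);yr=np.cross(zr,xr);out=[]
    for z in(.03,-.032):
        out.append([g+zr*z+xr*a*.013+yr*b*.012 for a,b in((1,1),(1,-1),(-1,-1),(-1,1))])
    return out
def draw(im,n,ox,oy,k,polys):
    for P in polys:
        q=np.array([((proj(n,p)-[ox,oy]+.5)*k) for p in P]).astype(int)
        cv2.polylines(im,[q],True,(0,255,0),1)
E
python3 - <<'E'
from ov import *
h=np.array([np.cos(.19),np.sin(.19),0]);zr=-np.sin(.35)*h+np.cos(.35)*np.array([0,0,1]);xr=np.cos(.35)*h+np.sin(.35)*np.array([0,0,1])
g=np.array([.534,-.239,.12])
print(zr,xr)
o=[]
for n,x,y in(("side",295,215),("top",315,165)):
    a=cv2.imread(f"pics/{n}2.png")[y:y+60,x:x+50];a=cv2.resize(a,None,fx=8,fy=8,interpolation=cv2.INTER_CUBIC)
    a=cv2.convertScaleAbs(a,alpha=1.6)
    b=a.copy();draw(b,n,x,y,8,handle(g,zr,xr))
    o.append(b)
cv2.imwrite("pics/o1.png",np.hstack(o))
E
```

```text
[-0.3367271  -0.0647593   0.93937271] [0.92246798 0.17740889 0.34289781]
```

View pics/o1.png

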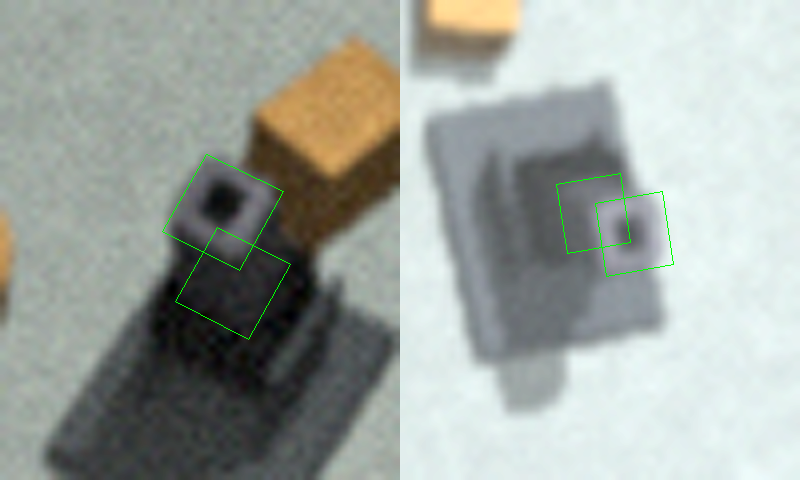

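>>> play_rows(
  series=[0,-0.0035,0.0404,0,0,-0.0035,0.0404,0,0,-0.0035,0.0404,0,0,-0.0035,0.0404,0,0,-0.0035,0.0404,0],
  jaw=65,
)

```text
time_s: 8.22
tcp_pos: [0.5058, 0.042, 0.2026]
eef_rot: [102.3, 90.0, 23.3]
contact_force: [1.2, -0.3, -0.1]
gripper_width: 0.057
```

>>> play_rows(
  series=[0,-0.0035,0.0404,0,0,-0.0035,0.0404,0,0,-0.0035,0.0404,0,0,-0.0035,0.0404,0,0,-0.0035,0.0404,0],
)

```text
time_s: 8.63
tcp_pos: [0.5273, -0.16, 0.2027]
eef_rot: [74.0, 90.0, -5.0]
contact_force: [1.3, 1.0, -0.3]
gripper_width: 0.0572
```

>>> play_rows(
  series=[0,-0.0035,0.0404,0,0,-0.0035,0.0404,0,0,0,0,0,0,0,0,0,0,0,0,0],
)

```text
time_s: 9.05
tcp_pos: [0.5356, -0.2388, 0.202]
eef_rot: [-119.1, 89.9, 161.8]
contact_force: [-0.0, -0.1, 0.8]
gripper_width: 0.0571
```

```bash
cat > look.py <<'E'
import sys
from ov import *
from plant import capture
def look(tag,S=(295,165),T=(315,130),w=100,h=110,k=5):
    o=[]
    for n,(x,y) in(("side",S),("top",T)):
        c=capture(n)["img"];cv2.imwrite(f"pics/{n}_{tag}.png",c)
        o.append(cv2.convertScaleAbs(cv2.resize(c[y:y+h,x:x+w//1][:, :],None,fx=k,fy=k,interpolation=cv2.INTER_CUBIC),alpha=1.5))
    a=np.hstack(o);a=cv2.resize(a,None,fx=800/a.shape[1],fy=800/a.shape[1]);cv2.imwrite(f"pics/l_{tag}.png",a)
E
python3 -c "
from look import *
to(.533,-.239,.105)
look('a')"
```

```text
t 9.05 tcp [ 0.5356 -0.2388  0.202 ] F [-0.04 -0.09  0.83] w 0.0571
tool shift [ 0.097  -0.0025 -0.0003] n rows 2.3279221166298174
R [[-0.001, 0.982, 0.189], [0.0, 0.189, -0.982], [-1.0, -0.001, -0.0]]
```

View pics/l_a.png

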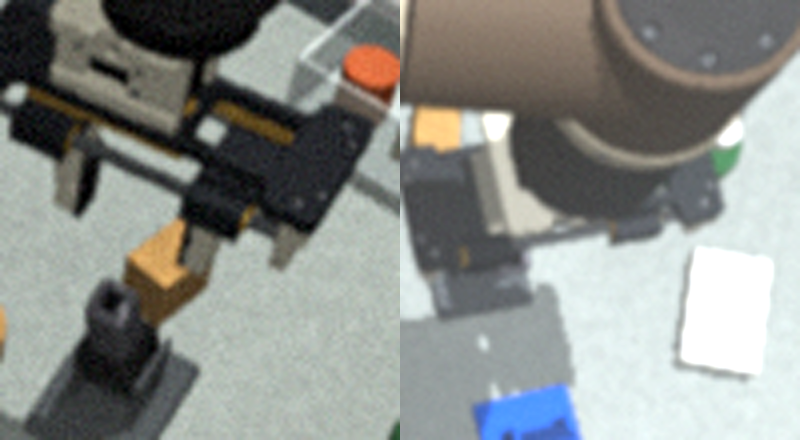

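```bash
python3 -c "
from h import *
p=np.array([.5356,-.2388,.202]);z=np.array([.189,-.982,0])
for d in(-.0286,0,.0286): print((proj('side',p+z*d)-[295,165])*4)
"
```

```text
[ 84.12212946 206.33515729]
[131.47025359 228.85353295]
[179.92131092 251.8964545 ]
```

>>> play_rows(
  series=[0.03,-0.0025,0,0,0.03,0,0,0,0.025,0,0,0,0.012,0,0,0,0,0,0,0],
)

```text
time_s: 9.57
tcp_pos: [0.5318, -0.2372, 0.1028]
eef_rot: [-114.0, 89.7, 167.1]
contact_force: [0.3, -0.3, 0.1]
gripper_width: 0.0568
```

```bash
python3 -c "
from look import *
to(.533,-.239,.105)
look('b')"
```

```text
t 9.57 tcp [ 0.5318 -0.2372  0.1028] F [ 0.34 -0.25  0.12] w 0.0568
tool shift [-0.0023  0.0008  0.002 ] n rows 0.07473210239968335
R [[-0.005, 0.981, 0.193], [0.001, 0.193, -0.981], [-1.0, -0.005, -0.002]]
```

View pics/l_b.png

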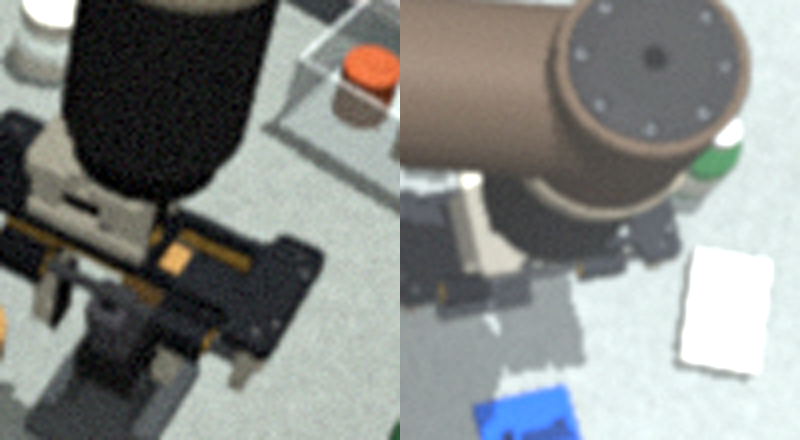

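>>> play_rows(
  series=[0,0,0,0,0,0,0,0,0,0,0,0,0,0,0,0,0,0,0,0],
  jaw=20,
  squeeze=15,
)

```text
time_s: 10.08
tcp_pos: [0.5338, -0.2392, 0.1062]
eef_rot: [73.2, 89.9, -5.8]
contact_force: [0.2, -0.5, -0.2]
gripper_width: 0.0293
```

>>> play_rows(
  series=[0,0,0,0,0,0,0,0,0,0,0,0,0,0,0,0,0,0,0,0],
  jaw=0,
)

```text
time_s: 10.5
tcp_pos: [0.5335, -0.2392, 0.1059]
eef_rot: [14.6, 90.0, -64.3]
contact_force: [-3.1, 1.6, 5.2]
gripper_width: 0.024
```

>>> play_rows(
  series=[-0.0117,-0.0043,0,0,-0.0117,-0.0043,0,0,-0.0117,-0.0043,0,0,-0.0117,-0.0043,0,0,0,0,0,0],
)

```text
time_s: 10.92
tcp_pos: [0.5173, -0.243, 0.1559]
eef_rot: [65.4, 89.7, -13.6]
contact_force: [0.5, -0.3, -0.9]
gripper_width: 0.0241
```

```bash
python3 -c "
from look import *
to(.533,-.239,.105)
look('c')"
```

```text
t 10.92 tcp [ 0.5173 -0.243   0.1559] F [ 0.55 -0.29 -0.86] w 0.0241
tool shift [ 0.051  0.016 -0.001] n rows 1.2807798323727666
R [[0.005, 0.982, 0.191], [-0.001, 0.191, -0.982], [-1.0, 0.004, 0.002]]
```

View pics/l_c.png

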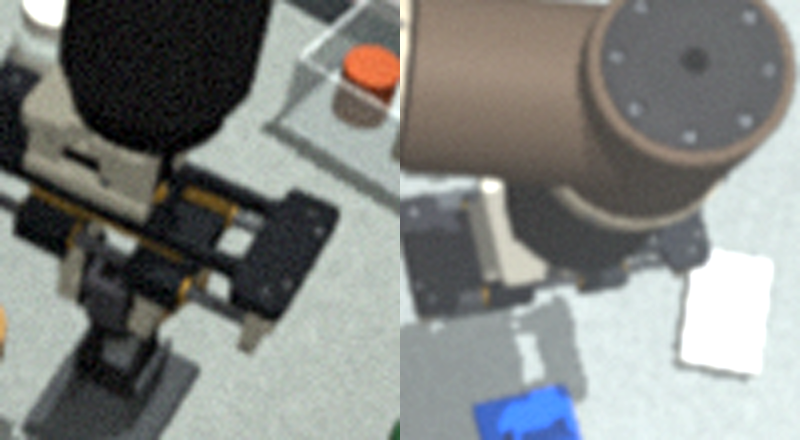

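>>> play_rows(
  series=[0,0.006,0,0,0,0.006,0,0,-0.001,0.006,0,0,-0.001,0.004,0,0,0,0,0,0],
  squeeze=8,
)

```text
time_s: 11.43
tcp_pos: [0.5391, -0.238, 0.1545]
eef_rot: [-82.7, 89.9, -161.6]
contact_force: [-2.1, 1.8, 6.5]
gripper_width: 0.024
```

>>> play_rows(
  series=[-0.001,0.004,0,0,-0.001,0.004,0,0,-0.001,0.004,0,0,0,0,0,0,0,0,0,0],
)

```text
time_s: 11.85
tcp_pos: [0.5507, -0.2358, 0.157]
eef_rot: [91.1, 90.0, 12.1]
contact_force: [0.4, 0.3, 0.2]
gripper_width: 0.0237
```

```bash
python3 -c "
from look import *
to(.533,-.239,.105)
look('d')"
```

```text
t 11.85 tcp [ 0.5507 -0.2358  0.157 ] F [0.38 0.32 0.19] w 0.0237
tool shift [ 0.052  -0.018  -0.0002] n rows 1.3187124027668462
R [[0.0, 0.982, 0.191], [0.0, 0.191, -0.982], [-1.0, 0.0, -0.0]]
```

View pics/l_d.png

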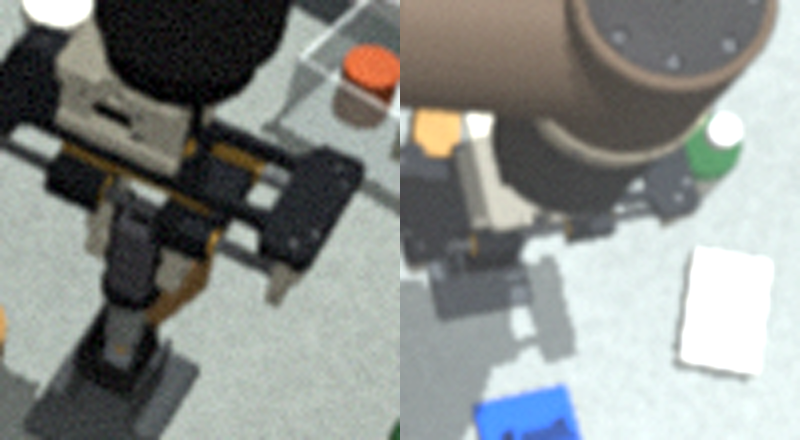

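```bash
cat > tilt.py <<'E'
from h import *
def cmp(tag,tcp,psi,S=(295,165),k=8,w=100,h=75,dz=.014,tilts=(0,.1,.2),off=(0,0)):
    """draw reader axis for tilts toward -tooly ; grip ref point = tcp+ (0,0,.019)"""
    im=cv2.imread(f"pics/side_{tag}.png")[S[1]:S[1]+h,S[0]:S[0]+w]
    im=cv2.convertScaleAbs(cv2.resize(im,None,fx=k,fy=k,interpolation=cv2.INTER_CUBIC),alpha=1.6)
    hh=np.array([np.cos(psi),np.sin(psi),0]);yy=np.array([-hh[1],hh[0],0]);g=np.array(tcp)+[0,0,.019]
    for t,c in zip(tilts,((0,255,0),(0,255,255),(255,0,255))):
        zr=-np.sin(t)*hh+np.cos(t)*np.array([0,0,1]);xr=np.cos(t)*hh+np.sin(t)*np.array([0,0,1]);yr=np.cross(zr,xr)
        g0=g-zr*.005
        P=lambda x,y,z:tuple(((proj("side",g0+xr*x+yr*y+zr*z)-S+.5)*k).astype(int))
        for e in((-.005,0),(.005,0)): pass
        cv2.line(im,P(0,0,.03),P(0,0,-.1),c,1)
        cv2.polylines(im,[np.array([P(.005*np.cos(a),.005*np.sin(a),-.1) for a in np.linspace(0,6.28,20)])],True,c,1)
        cv2.polylines(im,[np.array([P(.0175*np.cos(a),.0175*np.sin(a),-.038) for a in np.linspace(0,6.28,30)])],True,c,1)
    cv2.imwrite(f"pics/t_{tag}.png",im)
E
python3 -c "
from tilt import *
cmp('d',[.5507,-.2358,.157],.19,S=(285,195),h=70)"
```

```text
(no output)
```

View pics/t_d.png

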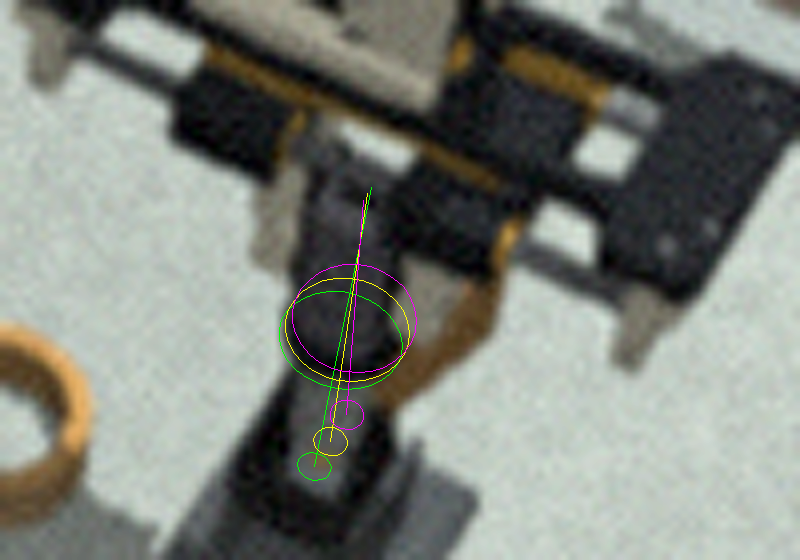

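>>> play_rows(
  series=[-0.01,0,0,0,-0.015,0,0,0,-0.02,0,0,0,-0.02,0,0,0,0,0,0,0],
  squeeze=20,
)

```text
time_s: 12.37
tcp_pos: [0.5521, -0.2368, 0.2276]
eef_rot: [61.5, 89.6, -17.4]
contact_force: [1.5, 0.1, -1.2]
gripper_width: 0.0241
```

>>> play_rows(
  series=[0,0,-0.02,0,0,0,-0.02,0,0,0,0,0,0,0,0,0,0,0,0,0],
)

```text
time_s: 12.78
tcp_pos: [0.5425, -0.1967, 0.2227]
eef_rot: [64.4, 90.0, -14.5]
contact_force: [0.1, 0.2, -1.9]
gripper_width: 0.0239
```

```bash
python3 -c "
from look import *
to(.533,-.239,.105)
s=st();look('e')
from tilt import *
cmp('e',s['tcp_pos'],.19,S=(265,155),h=75,tilts=(0,.1,-.1))
"
```

```text
t 12.78 tcp [ 0.5425 -0.1967  0.2227] F [ 0.05  0.15 -1.88] w 0.0239
tool shift [ 0.1177 -0.0175  0.0397] n rows 3.0086652394532374
R [[0.001, 0.981, 0.192], [-0.0, 0.192, -0.981], [-1.0, 0.001, 0.0]]
```

View pics/t_e.png

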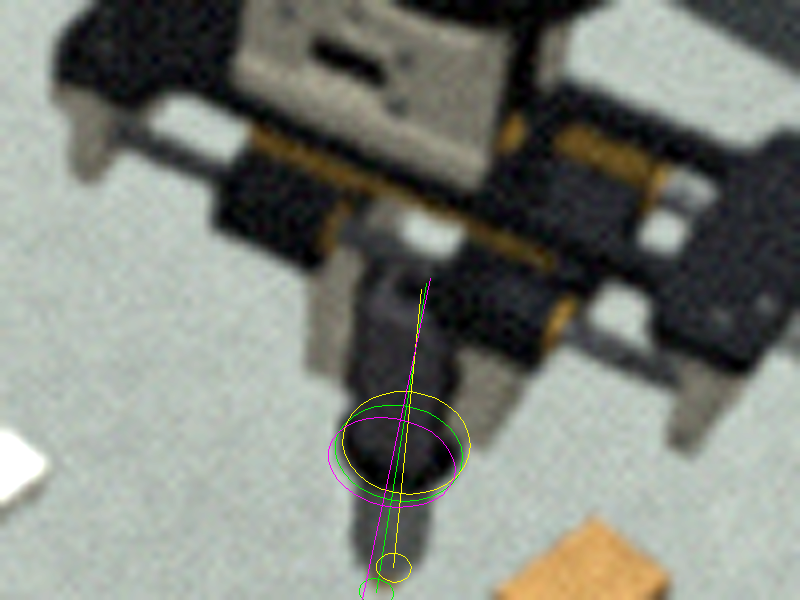

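View pics/l_e.png

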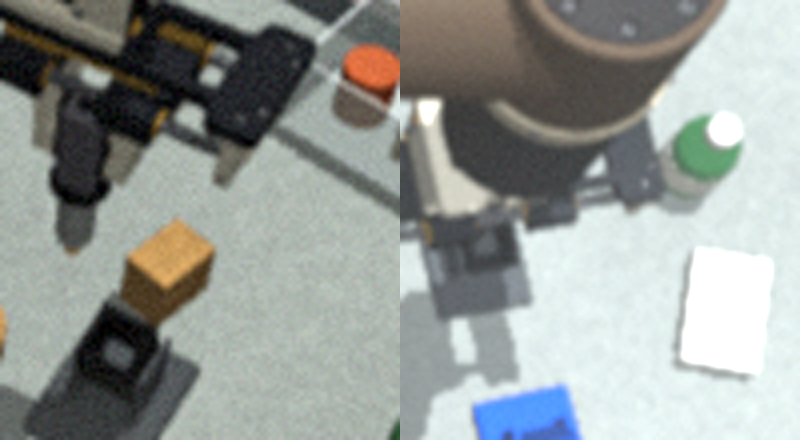

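>>> play_rows(
  series=[0,0.0058,-0.0361,0,0,0.0058,-0.0361,0,0,0.0058,-0.0361,0,0,0.0058,-0.0361,0,0,0.0058,-0.0361,0],
)

```text
time_s: 13.3
tcp_pos: [0.5363, -0.013, 0.2224]
eef_rot: [25.3, 90.0, -53.8]
contact_force: [-0.1, -0.4, -0.8]
gripper_width: 0.024
```

>>> play_rows(
  series=[0,0.0058,-0.0361,0,0,0.0058,-0.0361,0,0,0.0058,-0.0361,0,0,0.0058,-0.0361,0,0,0.0058,-0.0361,0],
)

```text
time_s: 13.72
tcp_pos: [0.5303, 0.1701, 0.2224]
eef_rot: [75.9, 90.0, -3.1]
contact_force: [0.8, 0.3, -1.4]
gripper_width: 0.0243
```

>>> play_rows(
  series=[0,0.0058,-0.0361,0,0,0,0,0.1225,0,0,0,0.1225,0,0,0,0.1225,0,0,0,0.1225],
)

```text
time_s: 14.13
tcp_pos: [0.5294, 0.2053, 0.222]
eef_rot: [-26.4, 90.0, -133.8]
contact_force: [-0.2, 0.1, -1.8]
gripper_width: 0.024
```

>>> play_rows(
  series=[0,0,0,0.1225,0,0,0,0.1225,0,0,0,0.1225,0,0,0,0.1225,0,0,0,0],
)

```text
time_s: 14.55
tcp_pos: [0.5295, 0.2049, 0.2222]
eef_rot: [1.5, 90.0, -134.0]
contact_force: [0.1, 0.5, -1.6]
gripper_width: 0.0243
```

>>> play_rows(
  series=[0,0,0,0,0,0,0,0,0,0,0,0,0,0,0,0,0,0,0,0],
)

```text
time_s: 14.97
tcp_pos: [0.5292, 0.2053, 0.2223]
eef_rot: [-100.4, 90.0, 124.5]
contact_force: [0.1, 0.6, -1.5]
gripper_width: 0.0241
```

```bash
python3 -c "
from look import *
to(.529,.206,.215)
s=st();print(s['joints'].round(1));look('f',S=(145,70),T=(120,120))
from tilt import *
cmp('f',s['tcp_pos'],np.deg2rad(-45.4),S=(150,95),h=75,tilts=(0,.1,-.1))
"
```

```text
t 14.97 tcp [0.5292 0.2053 0.2223] F [ 0.11  0.62 -1.5 ] w 0.0241
tool shift [ 0.0073 -0.0006 -0.0004] n rows 0.17704689528068038
R [[-0.0, 0.706, -0.708], [0.0, -0.708, -0.706], [-1.0, -0.0, -0.0]]
[ 41.   10.6 -13.5  -0.  -65.9   4. ]
```

View pics/t_f.png

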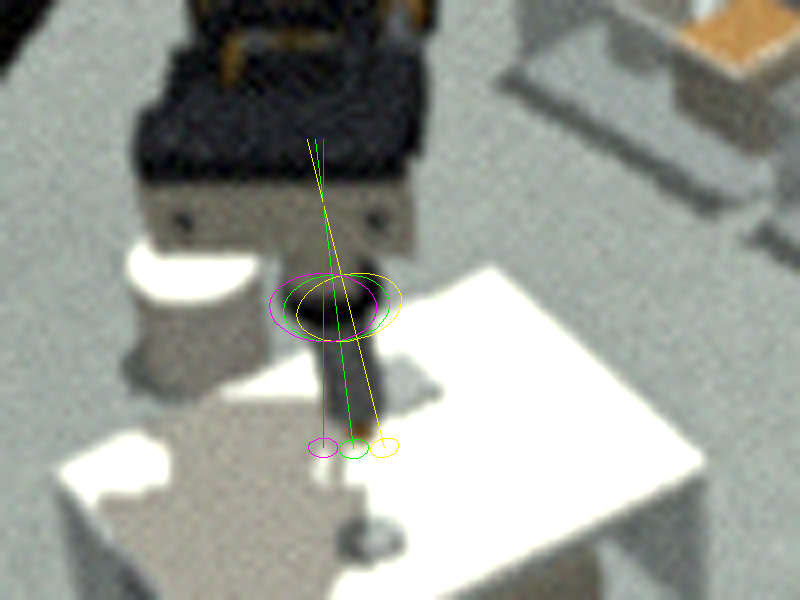

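View pics/l_f.png

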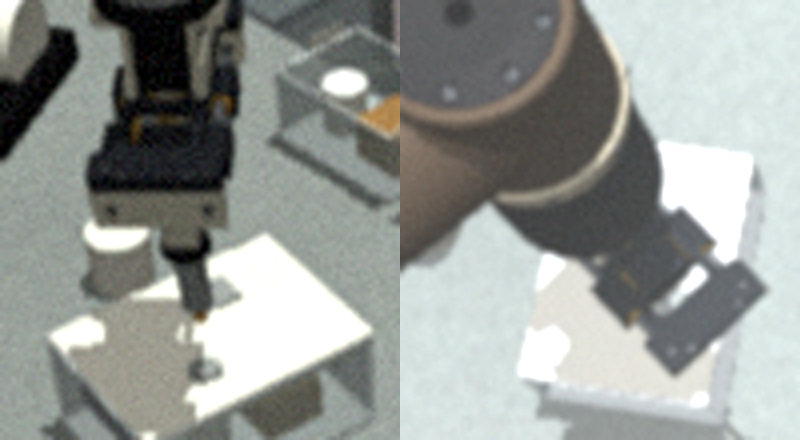

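```bash
cat > edge.py <<'E'
from h import *
from plant import capture
def avg(n,N=6):
    return np.mean([capture(n)["img"].astype(float) for _ in range(N)],0)
E
python3 - <<'E'
from edge import *
a=avg("side",8);np.save("avg_f.npy",a);g=a.clip(0,255).astype(np.uint8)
c=cv2.resize(g[120:170,175:215],None,fx=14,fy=12,interpolation=cv2.INTER_CUBIC)
c=cv2.resize(g[120:168,172:222],None,fx=12,fy=12,interpolation=cv2.INTER_CUBIC)
for i in range(0,50,10): cv2.putText(c,str(172+i),(i*12,10),0,.35,(0,0,255));cv2.line(c,(i*12,0),(i*12,4),(0,0,255))
for i in range(0,48,8): cv2.putText(c,str(120+i),(0,i*12+10),0,.35,(0,0,255))
cv2.imwrite("pics/e1.png",c)
E
```

```text
(no output)
```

View pics/e1.png

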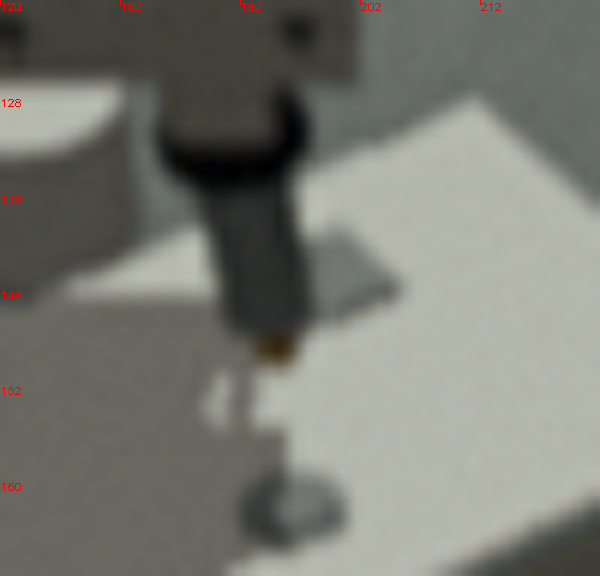

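>>> play_rows(
  series=[0,0,0,-0.107,0,0,0,-0.107,0,0,0,-0.107,0,0,0,-0.107,0,0,0,-0.107],
)

```text
time_s: 15.88
tcp_pos: [0.5292, 0.2053, 0.2224]
eef_rot: [12.3, 90.0, -91.9]
contact_force: [0.0, 0.1, -2.5]
gripper_width: 0.0242
```

>>> play_rows(
  series=[0,0,0,-0.107,0,-0.033,-0.011,0,0,-0.034,-0.011,0,0,-0.034,-0.011,0,0,0,0,0],
)

```text
time_s: 16.3
tcp_pos: [0.4302, 0.254, 0.2226]
eef_rot: [-145.2, 89.9, 116.5]
contact_force: [0.1, -1.6, -1.9]
gripper_width: 0.0241
```

```bash
python3 - <<'E'
from edge import *
to(.434,.252,.121)
a=avg("side",5);g=a.clip(0,255).astype(np.uint8)
c=cv2.resize(g[105:205,125:245],None,fx=6,fy=6,interpolation=cv2.INTER_CUBIC)
b=avg("top",3).clip(0,255).astype(np.uint8)
cv2.imwrite("pics/e2.png",c);cv2.imwrite("pics/e2t.png",cv2.resize(b[130:330,110:310],None,fx=3,fy=3))
for u,v in((165,245),(132,275),(205,287)):print(atz("top",u,v,.015))
E
```

```text
t 16.3 tcp [0.4302 0.254  0.2226] F [ 0.09 -1.62 -1.9 ] w 0.0241
tool shift [0.1016 0.0041 0.0016] n rows 2.4395017402324957
R [[-0.001, 0.99, -0.143], [0.001, -0.143, -0.99], [-1.0, -0.001, -0.001]]
[0.39152426 0.28207715 0.015     ]
[0.30114082 0.37618366 0.015     ]
[0.26731529 0.15657556 0.015     ]
```

View pics/e2.png

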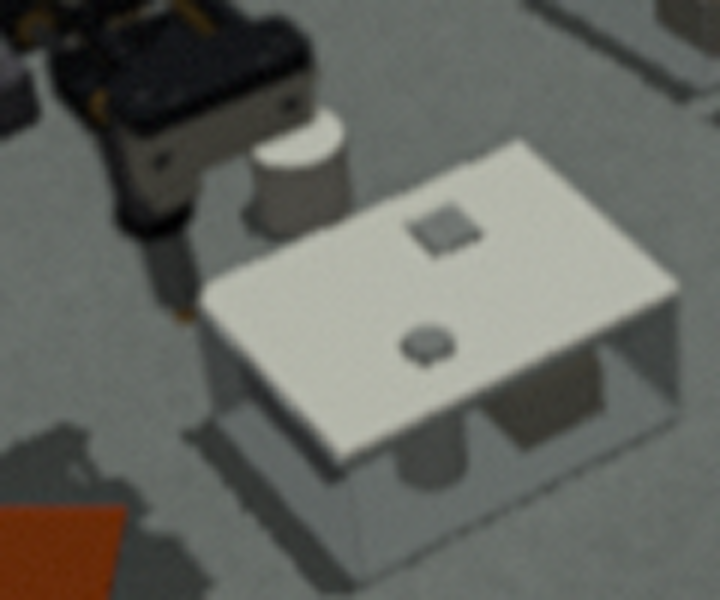

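View pics/e2t.png

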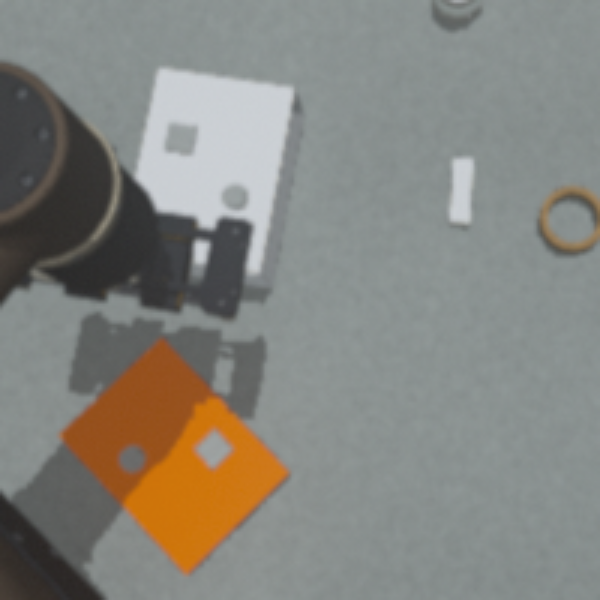

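```bash
cat > fit.py <<'E'
from h import *
from scipy.optimize import least_squares
f6=lambda x,y:((x+.5)/6-.5+125,(y+.5)/6-.5+105)
f3=lambda x,y:((x+.5)/3-.5+110,(y+.5)/3-.5+130)
L={"L":(.095,-.07,0),"T":(-.095,-.07,0),"R":(-.095,.07,0),"B":(.095,.07,0),"t":(.025,.032,.003),"p":(-.025,-.032,.003)}
S={"L":f6(203,298),"T":f6(520,140),"R":f6(679,288),"B":f6(343,460),"t":f6(428,341),"p":f6(447,226)}
T={"T":f3(160,68),"R":f3(295,88),"t":f3(235,196),"p":f3(181,138)}
def X(p,k):
    c,s=np.cos(p[2]),np.sin(p[2]);a,b,z=L[k];return np.array([p[0]+c*a-s*b,p[1]+s*a+c*b,.09+z])
for nm,D in(("side",(("side",S),)),("top",(("top",T),)),("both",(("side",S),("top",T)))):
    f=lambda p:np.concatenate([proj(n,X(p,k))-o[k] for n,o in D for k in o])
    q=least_squares(f,[.556,.231,3.]);print(nm,q.x.round(4),"rms",np.sqrt(np.mean(q.fun**2)).round(2),"tag",X(q.x,"t").round(4),"face",(q.x[:2]+.095*np.array([np.cos(q.x[2]),np.sin(q.x[2])])).round(4))
    if nm!="both":print(f(q.x).round(1))
E
python3 fit.py
```

```text
side [0.5618 0.2326 2.9977] rms 0.68 tag [0.5325 0.2045 0.093 ] face [0.4678 0.2462]
[-1.7 -0.8  0.3  0.2  0.9 -0.2  0.4 -0.3  0.4  0.4 -0.2  0.6]
top [0.5583 0.2331 2.9899] rms 0.32 tag [0.5287 0.2052 0.093 ] face [0.4644 0.2474]
[-0.5 -0.5  0.4 -0.1  0.1  0.4  0.1  0.1]
both [0.5603 0.2324 2.9959] rms 0.7 tag [0.5309 0.2044 0.093 ] face [0.4663 0.2462]
```

>>> play_rows(
  series=[0.03,0,0,0,0.035,0,0,0,0.025,0,0,0,0.012,0,0,0,0,0,0,0],
)

```text
time_s: 17.12
tcp_pos: [0.433, 0.2506, 0.1171]
eef_rot: [-34.4, 89.6, -132.8]
contact_force: [0.0, 0.1, -2.0]
gripper_width: 0.0238
```

>>> play_rows(
  series=[0,0.003,0,0,0,0.003,0,0,0,0.003,0,0,0,0,0,0,0,0,0,0],
  squeeze=8,
)

```text
time_s: 17.53
tcp_pos: [0.4435, 0.2516, 0.1212]
eef_rot: [147.7, 89.9, 49.4]
contact_force: [-0.2, -0.3, -1.2]
gripper_width: 0.0239
```

```bash
cat > v.py <<'E'
import sys
from edge import *
to(.4555,.2478,.121)
a=avg("side",5);g=a.clip(0,255).astype(np.uint8)
c=cv2.convertScaleAbs(cv2.resize(g[115:185,125:205],None,fx=8,fy=8,interpolation=cv2.INTER_CUBIC),alpha=1.6)
cv2.imwrite(sys.argv[1],c)
E
python3 v.py pics/g1.png
```

```text
t 17.53 tcp [0.4435 0.2516 0.1212] F [-0.23 -0.31 -1.2 ] w 0.0239
tool shift [0.0002 0.0124 0.002 ] n rows 0.3017120305489955
R [[0.001, 0.989, -0.146], [0.001, -0.146, -0.989], [-1.0, 0.001, -0.001]]
```

View pics/g1.png

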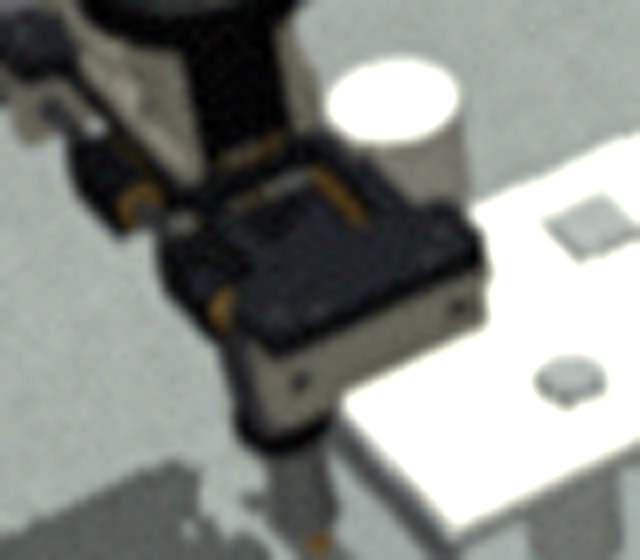

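>>> play_rows(
  series=[0,0.002,0,0,0,0.002,0,0,0,0.001,0,0,0,0,0,0,0,0,0,0],
)

```text
time_s: 18.2
tcp_pos: [0.4479, 0.2505, 0.1203]
eef_rot: [-33.8, 90.0, -132.2]
contact_force: [-0.0, 0.7, -0.9]
gripper_width: 0.0242
```

>>> play_rows(
  series=[0,0.001,0,0,0,0.001,0,0,0,0,0,0,0,0,0,0,0,0,0,0],
)

```text
time_s: 18.62
tcp_pos: [0.4498, 0.2503, 0.1203]
eef_rot: [-34.7, 90.0, -133.1]
contact_force: [-0.1, 0.2, -2.3]
gripper_width: 0.0238
```

>>> play_rows(
  series=[0,0.001,0,0,0,0.001,0,0,0,0,0,0,0,0,0,0,0,0,0,0],
)

```text
time_s: 19.03
tcp_pos: [0.4518, 0.25, 0.1203]
eef_rot: [-40.9, 90.0, -139.3]
contact_force: [0.1, -0.8, -1.1]
gripper_width: 0.024
```

```bash
python3 v.py pics/g2.png
```

```text
t 19.03 tcp [0.4518 0.25   0.1203] F [ 0.12 -0.79 -1.09] w 0.024
tool shift [-0.0007  0.004   0.0016] n rows 0.10412702366719127
R [[-0.0, 0.989, -0.145], [-0.0, -0.145, -0.989], [-1.0, -0.0, 0.0]]
```

View pics/g2.png

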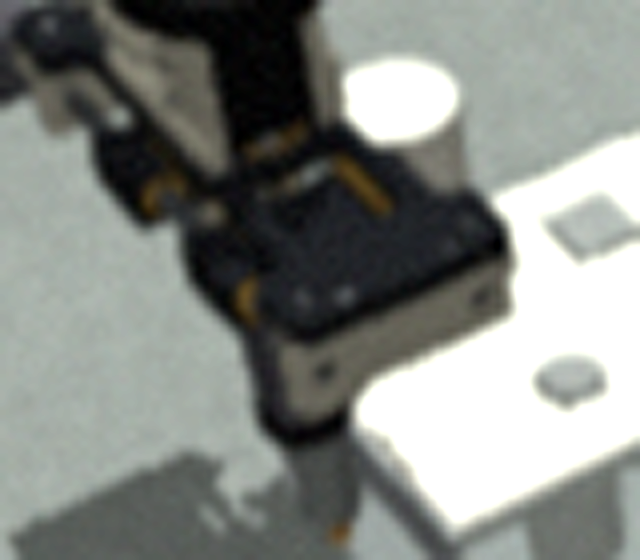

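>>> play_rows(
  series=[0,0.001,0,0,0,0.001,0,0,0,0,0,0,0,0,0,0,0,0,0,0],
)

```text
time_s: 19.7
tcp_pos: [0.4537, 0.2497, 0.1203]
eef_rot: [-58.4, 90.0, -156.7]
contact_force: [-0.7, -0.4, -0.6]
gripper_width: 0.024
```

>>> play_rows(
  series=[0,0.001,0,0,0,0.001,0,0,0,0,0,0,0,0,0,0,0,0,0,0],
)

```text
time_s: 20.12
tcp_pos: [0.4558, 0.2494, 0.1203]
eef_rot: [18.6, 90.0, -79.7]
contact_force: [-1.4, 0.1, -0.7]
gripper_width: 0.024
```

```bash
python3 v.py pics/g3.png
```

```text
t 20.12 tcp [0.4558 0.2494 0.1203] F [-1.36  0.1  -0.74] w 0.024
tool shift [-0.0007 -0.0001  0.0016] n rows 0.042589090095298425
R [[0.0, 0.989, -0.145], [-0.0, -0.145, -0.989], [-1.0, 0.0, 0.0]]
```

View pics/g3.png

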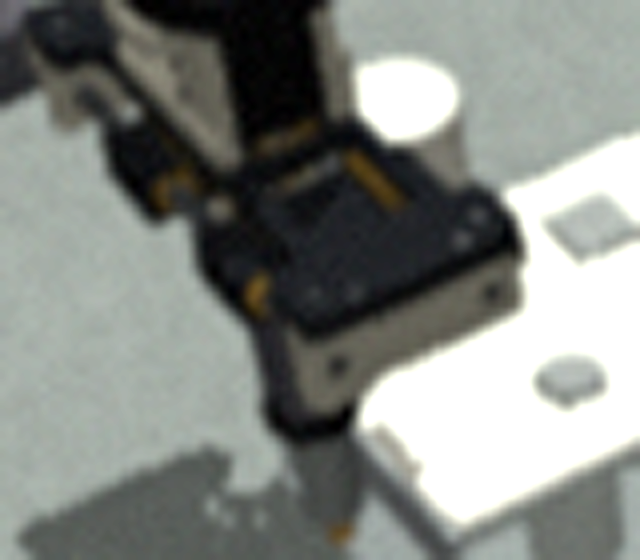

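>>> play_rows(
  series=[0,0.001,0,0,0,0.001,0,0,0,0.0005,0,0,0,0,0,0,0,0,0,0],
)

```text
time_s: 20.78
tcp_pos: [0.4583, 0.2491, 0.1203]
eef_rot: [93.9, 90.0, -4.5]
contact_force: [-1.3, -0.1, -0.8]
gripper_width: 0.0242
```

>>> play_rows(
  series=[0,-0.01,0,0,0,-0.01,0,0,-0.035,-0.005,0,0,-0.035,0,0,0,-0.025,0,0,0],
)

```text
time_s: 21.2
tcp_pos: [0.4331, 0.2531, 0.2181]
eef_rot: [129.5, 89.9, 31.2]
contact_force: [1.4, 1.1, -0.6]
gripper_width: 0.024
```

```bash
python3 -c "
from h import *
to(.530,.2045,.221)"
```

```text
t 21.2 tcp [0.4331 0.2531 0.2181] F [ 1.39  1.07 -0.64] w 0.024
tool shift [-0.0028  0.1029  0.0342] n rows 2.6016922573570365
R [[0.002, 0.99, -0.144], [0.001, -0.144, -0.99], [-1.0, 0.002, -0.001]]
```

Go above the tag, turn to the yaw that best shows the tilt, and measure it.

>>> play_rows(
  series=[0,0.0345,0.0113,0,0,0.0345,0.0113,0,0,0.034,0.0113,0.107,0,0,0,0.107,0,0,0,0.107],
  squeeze=20,
)

```text
time_s: 21.62
tcp_pos: [0.5311, 0.2034, 0.2148]
eef_rot: [-13.9, 90.0, -131.1]
contact_force: [-0.1, 0.4, -1.5]
gripper_width: 0.0238
```

>>> play_rows(
  series=[0,0,0,0.107,0,0,0,0.107,0,0,0,0.107,0,0,0,0,0,0,0,0],
)

```text
time_s: 22.03
tcp_pos: [0.5299, 0.2045, 0.2154]
eef_rot: [176.2, 90.0, 41.3]
contact_force: [-0.2, -0.7, -0.5]
gripper_width: 0.0239
```

```bash
cat > e.py <<'E'
import sys
from edge import *
to(.530,.2045,.221)
p=st()["tcp_pos"]
a=avg("side",8);g=a.clip(0,255).astype(np.uint8)
x0,y0=172,118
c=cv2.resize(g[y0:y0+50,x0:x0+50],None,fx=12,fy=12,interpolation=cv2.INTER_CUBIC)
P=lambda z:(proj("side",p+[0,0,z])-[x0,y0]+.5)*12-.5
print("grip",P(.019),"shoulder bottom",P(-.024),"barrel end",P(-.072),"tip",P(-.086))
cv2.imwrite(sys.argv[1],c)
E
python3 e.py pics/e3.png
```

```text
t 22.03 tcp [0.5299 0.2045 0.2154] F [-0.25 -0.72 -0.55] w 0.0239
tool shift [-0.0056  0.     -0.0001] n rows 0.13349284184305266
R [[0.0, 0.708, -0.706], [0.0, -0.706, -0.708], [-1.0, 0.0, -0.0]]
grip [229.18716456  54.057245  ] shoulder bottom [248.32212135 209.55127592] barrel end [268.51434011 373.63680398] tip [274.18620333 419.72736398]
```

View pics/e3.png

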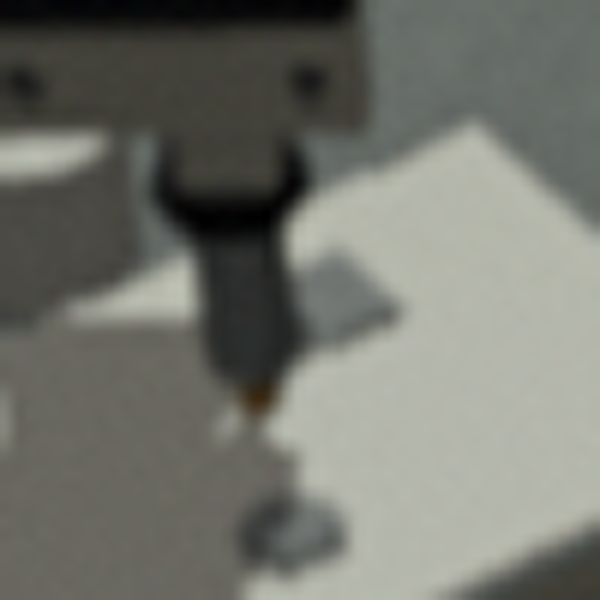

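>>> play_rows(
  series=[0.01,0.004,0,0,0.01,0,0,0,0.008,0,0,0,0,0,0,0,0,0,0,0],
  squeeze=30,
)

```text
time_s: 22.85
tcp_pos: [0.5329, 0.201, 0.1862]
eef_rot: [-5.6, 89.9, -140.7]
contact_force: [-0.1, -0.3, -1.3]
gripper_width: 0.0241
```

```bash
python3 e.py pics/e4.png; python3 -c "
from edge import *
b=avg('top',3).clip(0,255).astype(np.uint8)
cv2.imwrite('pics/e4t.png',cv2.resize(b[130:230,130:230],None,fx=6,fy=6))"
```

```text
t 22.85 tcp [0.5329 0.201  0.1862] F [-0.13 -0.35 -1.35] w 0.0241
tool shift [-0.0348 -0.0046 -0.0004] n rows 0.8410492583822484
R [[-0.002, 0.705, -0.709], [-0.001, -0.709, -0.705], [-1.0, -0.0, 0.002]]
grip [263.15341521 161.53166287] shoulder bottom [281.0652709  311.49112844] barrel end [299.98542794 469.89217227] tip [305.30342075 514.41482665]
```

View pics/e4.png

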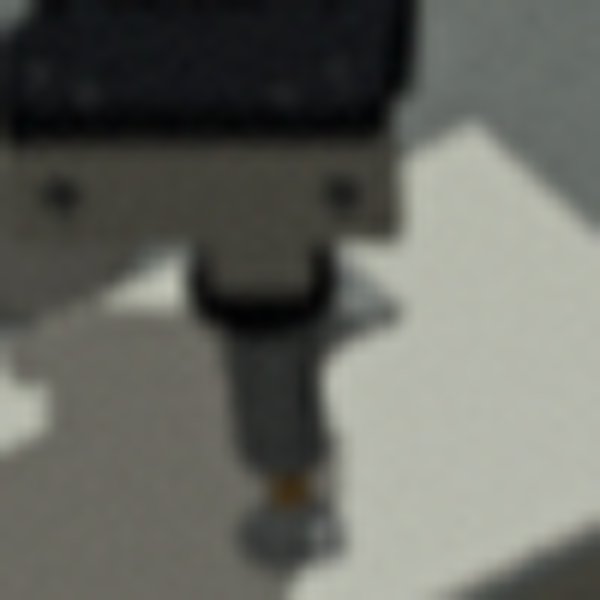

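View pics/e4t.png

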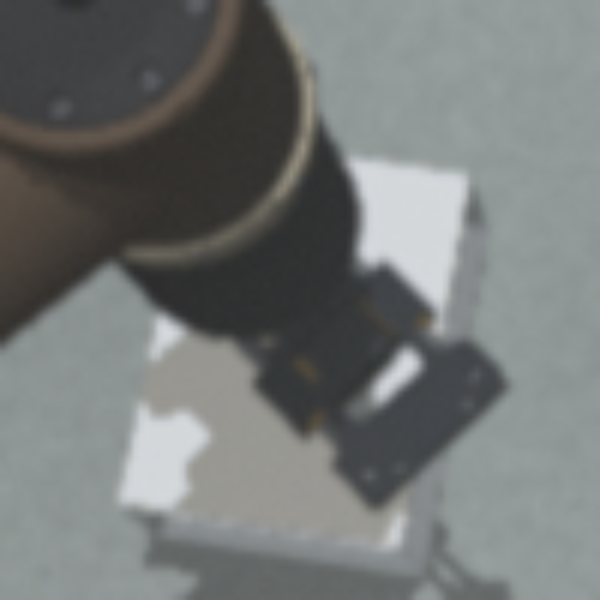

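>>> play_rows(
  series=[0.003,0,0,0,0.002,0,0,0,0,0,0,0,0,0,0,0,0,0,0,0],
)

```text
time_s: 23.82
tcp_pos: [0.5333, 0.2013, 0.1823]
eef_rot: [9.0, 90.0, -126.1]
contact_force: [-0.0, -0.1, -1.9]
gripper_width: 0.0237
```

```bash
cat > f.py <<'E'
from h import *
from plant import capture
F=[];P=[]
for i in range(10):
    capture("side");s=st();F.append(s["contact_force"]);P.append(s["tcp_pos"])
print(s["time_s"],"F",np.mean(F,0).round(2),"+-",(np.std(F,0)/3).round(2),"P",np.mean(P,0).round(4),s["gripper_width"])
E
python3 f.py
```

```text
24.3167 F [ 0.11 -0.19 -1.34] +- [0.13 0.16 0.14] P [0.5334 0.2014 0.1824] 0.023720233991967828
```

>>> play_rows(
  series=[0.001,0,0,0,0.001,0,0,0,0,0,0,0,0,0,0,0,0,0,0,0],
)

```text
time_s: 24.73
tcp_pos: [0.5333, 0.2014, 0.1804]
eef_rot: [78.5, 90.0, -56.6]
contact_force: [0.6, 0.1, -1.8]
gripper_width: 0.0239
```

```bash
python3 f.py
```

```text
25.2333 F [-0.31  0.22 -1.41] +- [0.07 0.13 0.17] P [0.5333 0.2014 0.1804] 0.02396422754500057
```

>>> play_rows(
  series=[0.001,0,0,0,0.001,0,0,0,0,0,0,0,0,0,0,0,0,0,0,0],
)

```text
time_s: 25.65
tcp_pos: [0.5333, 0.2014, 0.1783]
eef_rot: [20.8, 90.0, -114.3]
contact_force: [-0.8, -0.1, -2.1]
gripper_width: 0.0239
```

```bash
python3 f.py; python3 e.py pics/e5.png
```

```text
26.15 F [ 0.04  0.05 -1.64] +- [0.15 0.18 0.1 ] P [0.5333 0.2014 0.1784] 0.024138619008429195
t 26.15 tcp [0.5333 0.2014 0.1784] F [ 0.37 -0.77 -2.14] w 0.0241
tool shift [-0.0426 -0.0046  0.0002] n rows 1.0279150710906828
R [[0.0, 0.705, -0.709], [-0.0, -0.709, -0.705], [-1.0, 0.0, -0.0]]
grip [266.78113957 187.73961671] shoulder bottom [284.50748299 336.25421539] barrel end [303.23694567 493.17313357] tip [308.50231237 537.28735405]
```

View pics/e5.png

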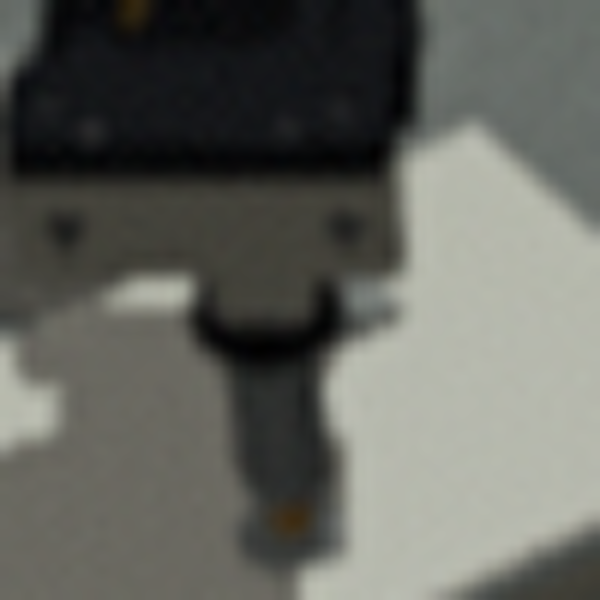

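>>> play_rows(
  series=[0.001,0,0,0,0.001,0,0,0,0,0,0,0,0,0,0,0,0,0,0,0],
)

```text
time_s: 26.97
tcp_pos: [0.5333, 0.2014, 0.1764]
eef_rot: [89.4, 90.0, -45.8]
contact_force: [-0.1, 0.1, -0.8]
gripper_width: 0.0238
```

```bash
python3 f.py
```

```text
27.4667 F [-0.43 -0.1  -1.63] +- [0.15 0.22 0.15] P [0.5333 0.2014 0.1764] 0.02352224393429987
```

>>> play_rows(
  series=[0.001,0,0,0,0.001,0,0,0,0,0,0,0,0,0,0,0,0,0,0,0],
)

```text
time_s: 27.88
tcp_pos: [0.5334, 0.2014, 0.1745]
eef_rot: [153.5, 90.0, 18.4]
contact_force: [0.8, -0.2, -0.5]
gripper_width: 0.0242
```

```bash
python3 f.py; python3 e.py pics/e6.png
```

```text
28.3833 F [0.04 0.12 0.27] +- [0.13 0.18 0.13] P [0.5334 0.2014 0.1745] 0.023869249216180024
t 28.38 tcp [0.5334 0.2014 0.1744] F [ 0.23 -0.49  0.75] w 0.0239
tool shift [-0.0466 -0.0046  0.0003] n rows 1.1220396100527161
R [[0.0, 0.705, -0.709], [0.0, -0.709, -0.705], [-1.0, 0.0, -0.0]]
grip [268.591115   201.31979693] shoulder bottom [286.22707977 349.11827357] barrel end [304.8635561  505.30155292] tip [310.10324569 549.21285292]
```

View pics/e6.png

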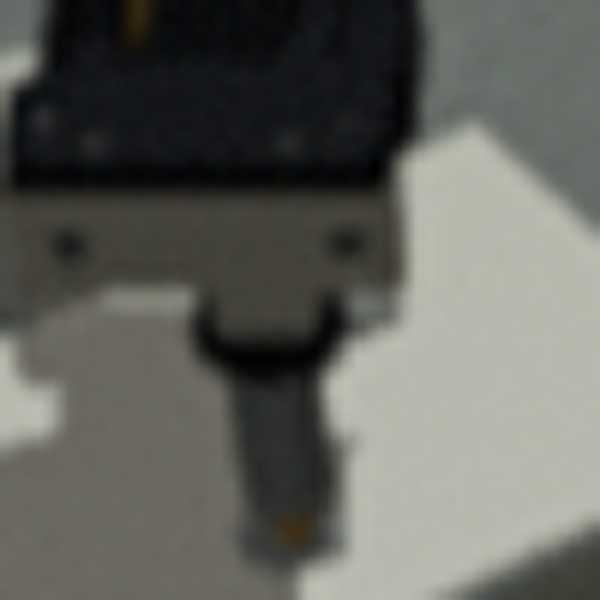

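>>> play_rows(
  series=[0.001,0,0,0,0.001,0,0,0,0.0005,0,0,0,0,0,0,0,0,0,0,0],
)

```text
time_s: 29.2
tcp_pos: [0.5334, 0.2014, 0.172]
eef_rot: [148.2, 90.0, 13.1]
contact_force: [0.5, 0.4, 1.8]
gripper_width: 0.0242
```

```bash
python3 f.py;python3 f.py; python3 e.py pics/e7.png
```

```text
29.7 F [0.75 0.24 1.56] +- [0.15 0.14 0.14] P [0.5334 0.2014 0.172 ] 0.02386478113997028
30.2 F [1.07 0.49 1.3 ] +- [0.15 0.11 0.16] P [0.5334 0.2014 0.1719] 0.023691844714693728
t 30.2 tcp [0.5334 0.2014 0.1719] F [1.87 0.98 1.08] w 0.0237
tool shift [-0.0491 -0.0046  0.0002] n rows 1.1825196061998973
R [[0.0, 0.705, -0.709], [0.0, -0.709, -0.705], [-1.0, 0.0, -0.0]]
grip [269.47944523 210.39925439] shoulder bottom [287.06593463 357.74076451] barrel end [305.65165642 513.45395159] tip [310.87735899 557.23545285]
```

View pics/e7.png

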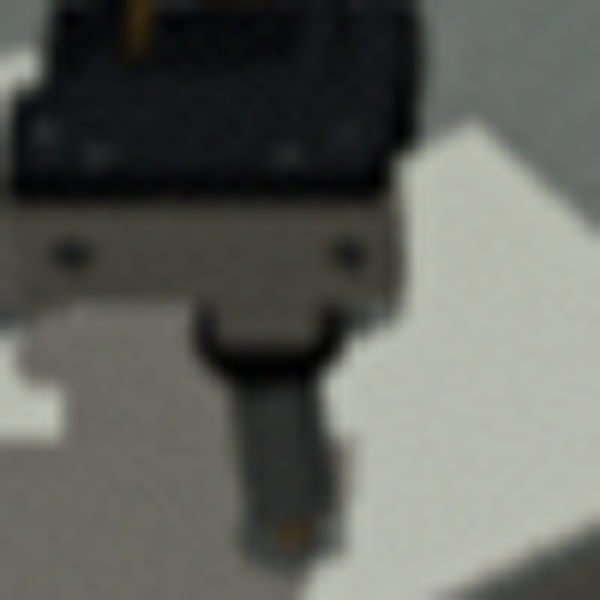

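>>> play_rows(
  series=[0.0005,0,0,0,0,0,0,0,0,0,0,0,0,0,0,0,0,0,0,0],
)

```text
time_s: 31.02
tcp_pos: [0.5334, 0.2014, 0.1714]
eef_rot: [152.6, 90.0, 17.5]
contact_force: [1.9, 0.1, 1.8]
gripper_width: 0.0238
```

```bash
python3 f.py;python3 f.py; python3 -c "
from edge import *
for n in('side','top'): cv2.imwrite(f'pics/fin_{n}.png',cv2.resize(avg(n,3).clip(0,255).astype(np.uint8),(800,600)))"
```

```text
31.5167 F [1.56 0.74 1.83] +- [0.14 0.2  0.14] P [0.5334 0.2014 0.1714] 0.02396085607245085
32.0167 F [1.62 0.79 1.72] +- [0.17 0.15 0.12] P [0.5334 0.2014 0.1714] 0.023802607948962145
```

View pics/fin_side.png

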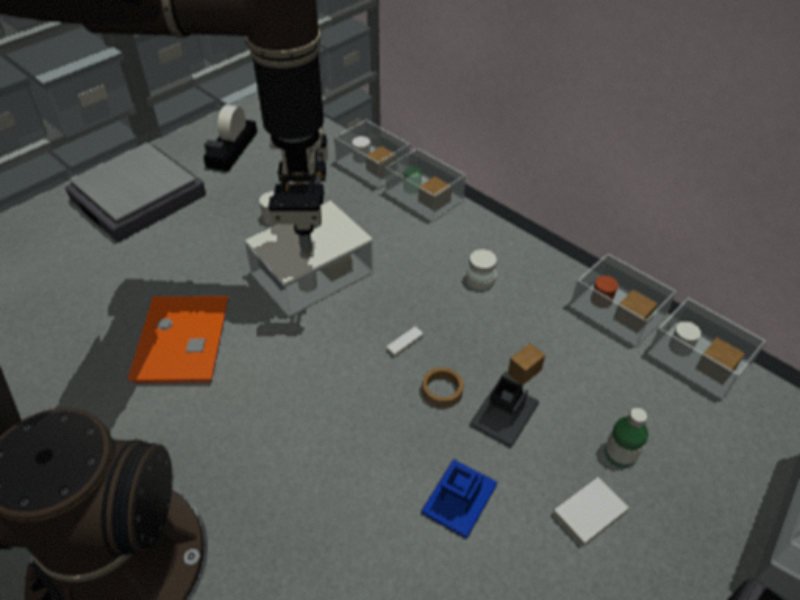

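View pics/fin_top.png

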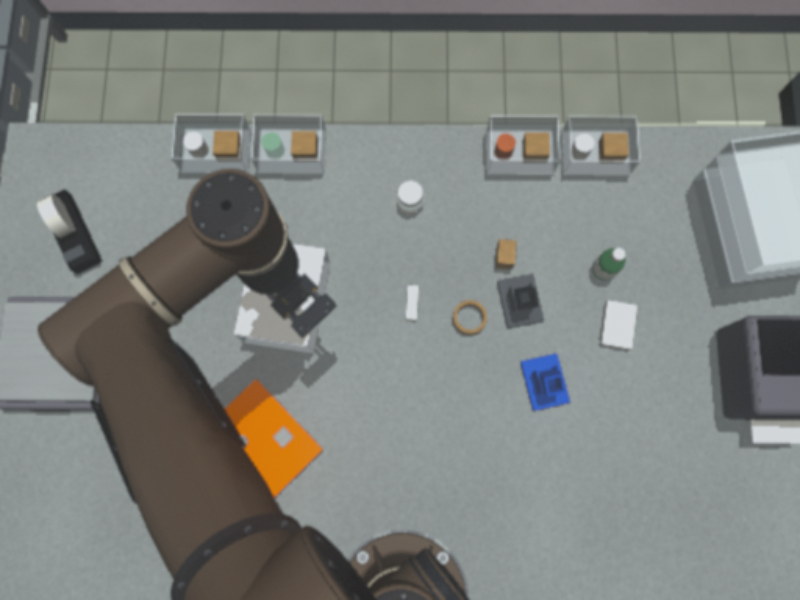

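```bash
python3 -c "
from plant import close_job
print(close_job())"
```

```text
the job is handed in; nothing more can be done
None
```

I pressed the lid down and handed the job in with the reader held upright on the round tag, its nose pushed in about half its travel. It took about 32 s of the 61 s allowed; no verdict was reported.

- **Lid:** I pushed down over both ends, and the fingers stopped at about 90 mm, which is the seated height. End A was pressed a second time and peaked at 38.7 N. That was through the shut fingertips, and it came close to the 40 N limit for the gripper's body.
- **Reader:** I gripped the leaning handle and drew it out along the tube. I turned it upright in the grip against the tube mouth, then corrected it by pushing the barrel gently against the bin's end wall. In the side view it was within about 0.03 rad of vertical. I could not check the tilt across the jaws by camera; only the flat pads hold it in that direction.
- **Nose on tag:** In the side image the nose sits about 2 mm or less from the tag's centre. First contact came at about 93 mm, the height of the tag's top.
- **Push-in:** Force gives about 3.8 mm (about 3.3 N) and arm position about 4.3 mm, against a target of 4 mm. A sideways force of about 1.8 N, which I could not explain, remained at the end.
- **Other things:** The last pictures show the other objects where they were. The final top view of the tag was blocked by the arm, so the nose position rests on the side camera alone.

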